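# Turn a cabinet door over the front edge of a drilling jig and click it home

### The job

The small cabinet door lies on its bar pull in front of the drilling jig, and it has to lie on the jig with the pull up. Without picking the door up, push it against the jig's front edge, tip it up on its edge and over onto the jig, then slide it on, centred and square, just until it clicks the roller switch at the back: near the point where the door's front edge is flush with the jig's front edge, and not on towards the end of the lever's travel. Leave the nail tin and the tape measure alone.

Things in the scene. Friction and masses are not known exactly. Their poses are not given: they have to be found in the camera images.
- jig: Drilling jig, fixed: flat board with grey top, 180 deep (x) x 170 wide (y) x 20 high mm, with a black rubber front edge (friction about 1.1). Origin: middle of its front edge at bench level; +x runs back from the upright front face (20 mm high, facing the robot), +y left. Top at z=0.02, no side walls. Grey limit switch (36 wide, up to 96 mm above the bench) mid-back, from x=0.144; its lever hangs in front.
- door: Wooden cabinet door: panel 120 (x) x 110 (y) x 15 (z) mm, about 0.35 kg. Origin: panel centre; +z points out of the face with the pull: a 10 mm bar, 88 mm long along y, 15 mm off the middle towards +x, standing 32 mm off the face. At the start the pull is underneath. When done its x and z axes point like the jig's, its centre 27.5 mm above the bench, about 60 mm behind the jig's front edge.
- door_raised (a point): Middle of the door's +x edge, at the corner on the pull's face (door frame [0.06, 0, 0.0075]). At the start the door leans 23 degrees and this edge, towards the robot, is the raised one, 48 mm above the bench. A level push here slides the door to the jig, then tips it up about its -x edge (3 to 9 N); once upright, it topples onto the jig when pushed on (about 35 degrees).
- door_foot (a point): Middle of the door's -x edge, at the plain face (door frame [-0.06, 0, -0.0075]). At the start this edge is near the bench, 5 to 40 mm in front of the jig, roughly parallel to its front edge (within 0.12 rad) and centred (within 20 mm). Once turned over it is the front edge, overhanging the jig by roughly 25 to 50 mm.
- switch_lever (a joint): Roller lever of the switch, rad: 0 free, grows as the roller is pushed back (jig +x), stops at 0.46. Clicks at 0.15; must never pass 0.38. Spring under 1 N at the roller: it cannot push the door back. With the door lying square on the jig: 0 while its front edge overhangs the jig's by 10 mm or more, 0.15 at 4 mm overhang, 0.25 when flush, 0.38 at 5.6 mm past flush.
- roller (a point): Centre of the black roller (16 mm diameter, 12 mm wide) on the switch lever, 33 mm above the bench; when free, 118 mm behind the jig's front edge.
- nail_tin: Round metal tin of nails, 76 mm wide, 51 mm high, loose, standing left of the door; origin: centre of its underside. Leave alone.
- tape_measure: Yellow pocket tape measure, 64 x 95 x 33 mm, loose, lying right of the door; origin: on its underside near the middle. Leave alone.

How it is judged:
By the outcome, as a careful person would: the job done as asked, in the order asked, and still so for the second after the job is handed in, with the robot touching nothing.
It also fails if it takes over 56 s, if anything falls off the work surface, if the arm or the gripper's body presses on something with over 40 N, if the wrist force passes 120 N, or if a joint passes its speed limit or range.

### The arm

A 7-joint arm with a two-finger parallel gripper is mounted at the origin on a cart in front of the work surface, level with it; the furniture and walls round the work are solid. World frame = base frame: x ahead of the robot, y to its left, z up, the work surface at z = 0. Lengths are in m, angles in rad, forces in N, time in s.
With the tool pointing down it reaches from about 0.425 to 0.925 m from the base axis. Payload 6.8 kg.
Tool frame: the origin (TCP) lies at the very end of the fingers, on their centre line; the grasp point (between the pads) lies 19 mm behind it; z points along the fingers, y is the line along which they close (so a half turn about z gives the same grasp; the last joint's range is limited). The gripper opens to 85 mm and grips with 20 to 120 N. Pads are 22 mm wide; open, the fingers measure 114 mm over their backs; the gripper's body (76 mm by 85 mm) begins 54 mm behind the grasp point. The pads swing forward as they close: fully open they stand 13 mm farther back than shut.
Start: joints at [-1.216, 0.477, 0.022, 1.555, -0.011, 1.109, -0.083], TCP at [0.301, 0.604, 0.231] pointing down, gripper open.
Joint ranges: [-2.96, 2.96], [-0.34, 2.1], [-1.41, 1.46], [0.24, 2.44], [-1.37, 4.51], [0.17, 1.92], [-2.96, 2.96]. Speed limits (rad/s): [2.39, 2.39, 3.14, 3.14, 3.14, 3.14, 3.14].

### API

Orientations are given as a rotation vector (axis times angle).
In Python, from bench import r gives the robot as it stands.
- The arm moves only by the tool play_rows, never from a script. Its argument "targets" is text: rows parted by semicolons, each of 5 numbers parted by spaces: the closure, from -1 (fully open) to 1 (shut), then the shift along the tool's x, y, z in m, then the turn about the tool's z in rad. In form: gripper dx dy dz spin; .... A call has 1 to 8 rows; each row is the pose to reach, as a shift and turn from the pose commanded when the call began, along the tool's axes at that moment; what a row does not reach only later rows make up. A row lasts 1/12 s, in which the tool goes at most 41.7 mm and 7.16 degrees, less where a joint would pass 70% of its speed; a pose out of reach is approached as far as the arm can. A call with a gripper value outside its range is refused whole. The fingers move at their own pace and stop on an object; "squeeze" is the grip in N (left out, the last holds). Time passes only in rows, so rows that repeat a pose let the fingers close. It gives the time, the measured TCP pose, the force, the opening and the grip force at its end, in the units of the state.
- r.get_obs(): the state, without advancing time (a new reading comes with each control period).
- r.grab_frame(name): name is "scene" or "top" or "wrist"; returns the picture (480x640x3 uint8, red, green, blue); there is no depth.
- r.camera_info(name): a dict with "fov_y" (degrees; the focal length in pixels is half the picture's height over the tangent of half this angle, whatever the lens; pixels are square), "cx", "cy" (the principal point, pixels), "k1" (the pictures are not rectified: a ray, as slopes to the right and down, at radius r is drawn at 1 + k1 r^2 times it, then the intrinsics apply), "position" and "rotation" of the camera in the world. Camera axes: x right, y down, z forward; pixel columns grow to the right and rows downward; lengths in m; the calibration is good to about 2 mm. A picture is of the moment at which its call begins: read the wrist's pose just before it. camera_info takes no time and is no camera call; for the wrist camera it gives the pose at the moment of the call.
- r.hand_in(): hands the job in; it is judged then, once.
The state is a dict: "clock": time; "joints": joint angles; "qvel": joint speeds; "tau": joint torques, N m; "tcp_pos": TCP position; "orientation": TCP orientation; "contact_force": force on the tool from outside, world axes, zero at the start; "moment": the same for the moment, N m; "grip_width": finger opening in m; "gripper_force": force on a finger pad.
Only numpy, scipy, OpenCV 4.12 (cv2) and the standard library are available. Lean on these libraries where they do the work, as an engineer would, in place of code of your own. Each camera call takes 0.05 s, during which the arm holds its last target. There are 200 camera calls.

## Working session

There is one attempt and no reset: what is moved stays moved. The work goes in short steps, Python scripts to look and compute and a tool call to move; the robot and the scene stay as the last step left them, time stands still between calls to the robot, and variables do not carry over. Pictures are saved under pics/ and viewed, at most 10 in all, crops included, and the job is handed in when it is done.

Besides the shell and the picture viewer there is one more tool, called after "Call:" as name(argument=value, ...) on one line, values as JSON. play_rows: Moves the arm, as the interface text tells. Its arguments: {"type":"object","properties":{"targets":{"type":"string"},"squeeze":{"type":"number"}},"required":["targets"]}

```bash
mkdir -p pics; ls; python3 - <<'E'
from bench import r
import cv2,numpy as np
for n in("top","scene"):
    cv2.imwrite(f"pics/{n}0.png",cv2.cvtColor(r.grab_frame(n),cv2.COLOR_RGB2BGR))
    c=r.camera_info(n);print(n,{k:np.round(v,4).tolist() for k,v in c.items() if not isinstance(v,str)})
o=r.get_obs();print(o)
E
```

```text
pics
top {'fov_y': 43.7419, 'cx': 321.859, 'cy': 239.4054, 'k1': -0.1691, 'position': [0.5038, 0.2887, 0.9381], 'rotation': [-2.1702, 2.1699, -0.0741]}
scene {'fov_y': 51.5496, 'cx': 315.97, 'cy': 238.5173, 'k1': -0.0893, 'position': [0.1055, -0.2869, 0.5027], 'rotation': [-1.9586, 0.7548, -0.4172]}
{'clock': 0.1, 'joints': array([-1.21607668,  0.47775072,  0.02235926,  1.55634845, -0.0115018 ,
        1.10928328, -0.08311886]), 'qvel': array([-0.00226839, -0.00197907, -0.00047824, -0.00256019, -0.00146241,
        0.00140529,  0.00137158]), 'tau': array([ 5.17179622e-03, -5.97762144e+01,  1.61380872e+00, -2.81955332e+01,
        1.28315089e-02,  5.03688992e-03, -9.80590926e-06]), 'tcp_pos': array([0.3011514 , 0.60350556, 0.23040268]), 'orientation': array([-7.20487334e-01, -3.05759549e+00,  2.57841093e-03]), 'contact_force': array([-0.94484588, -0.16242743, -0.44876659]), 'moment': array([ 0.04884343, -0.03880037,  0.00544349]), 'gripper_force': 0.0, 'grip_width': 0.08507767852997386}
```

View pics/top0.png

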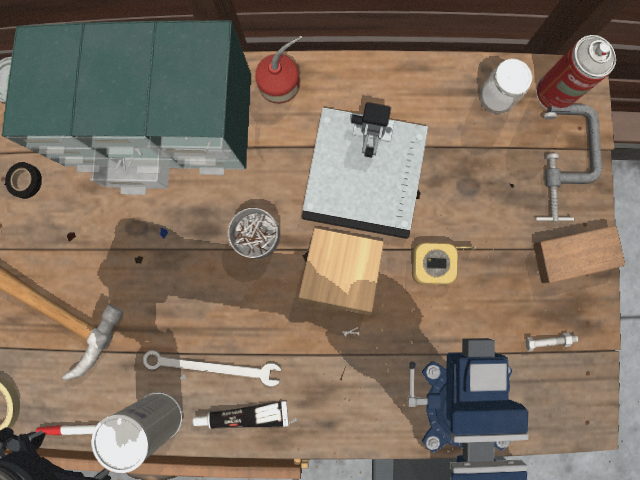

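View pics/scene0.png

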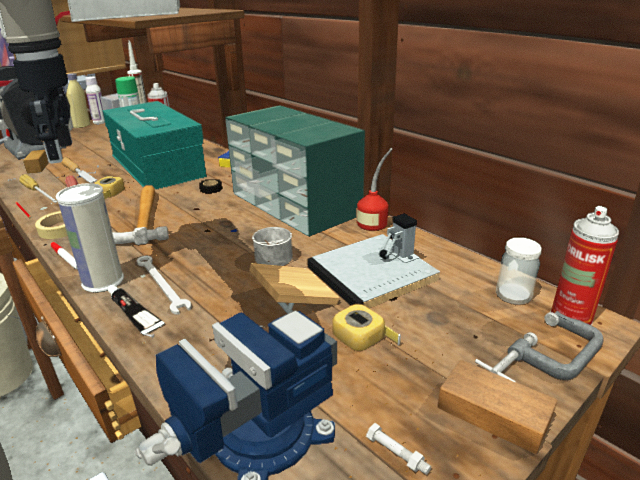

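```bash
cat > h.py <<'E'
from bench import r
import numpy as np, cv2
from scipy.spatial.transform import Rotation as R
def cam(n):
    c=r.camera_info(n); f=240/np.tan(np.radians(c["fov_y"])/2)
    rot=np.asarray(c["rotation"],float)
    M=R.from_rotvec(rot).as_matrix() if rot.size==3 else rot
    return c,f,M,np.asarray(c["position"],float)
def ray(px,c,f,M,p):
    d=(np.atleast_2d(px).astype(float)-[c["cx"],c["cy"]])/f
    u=d.copy()
    for _ in range(20): u=d/(1+c["k1"]*(u**2).sum(1,keepdims=True))
    return np.c_[u,np.ones(len(u))]@M.T
def plane(px,z,C):
    v=ray(px,*C); return C[3]+v*((z-C[3][2])/v[:,2])[:,None]
def proj(P,C):
    c,f,M,p=C; q=(np.atleast_2d(P)-p)@M; u=q[:,:2]/q[:,2:]
    return u*(1+c["k1"]*(u**2).sum(1,keepdims=True))*f+[c["cx"],c["cy"]]
def tri(a,A,b,B):
    u=ray(a,*A)[0];v=ray(b,*B)[0]
    s=np.linalg.lstsq(np.c_[u,-v],B[3]-A[3],rcond=None)[0]
    P,Q=A[3]+s[0]*u,B[3]+s[1]*v; return (P+Q)/2,np.linalg.norm(P-Q)
def save(n,name,box=None,s=1):
    im=cv2.cvtColor(r.grab_frame(n),cv2.COLOR_RGB2BGR)
    v=im if box is None else im[box[1]:box[3],box[0]:box[2]]
    cv2.imwrite(f"pics/{name}.png",cv2.resize(v,None,fx=s,fy=s,interpolation=cv2.INTER_CUBIC)); return im
E
python3 - <<'E'
from h import *
im=cv2.imread("pics/top0.png"); T=cam("top"); h=cv2.cvtColor(im,cv2.COLOR_BGR2HSV)
def quad(m):
    m=cv2.morphologyEx(m,cv2.MORPH_OPEN,np.ones((3,3),np.uint8))
    m=cv2.morphologyEx(m,cv2.MORPH_CLOSE,np.ones((7,7),np.uint8))
    c=max(cv2.findContours(m,0,2)[0],key=cv2.contourArea); return c
roi=np.zeros(im.shape[:2],np.uint8); roi[95:245,290:440]=255
c=quad(cv2.inRange(h,(0,0,130),(180,45,255))&roi)
e=cv2.approxPolyDP(cv2.convexHull(c),6,True)[:,0]; print("grey quad px",e.tolist()); print(plane(e,0.02,T).round(4))
# black rubber edge
m=cv2.inRange(im,(0,0,0),(55,55,55))&roi; m[:200]=0
c=quad(m);e=cv2.boxPoints(cv2.minAreaRect(c)); print("black",e.round(1).tolist()); print(plane(e,0.02,T).round(4),plane(e,0,T).round(4))
d=[(314,228),(384,239),(374,313),(299,302)]
P=plane(d[:2],.01,T);print("foot",P.round(4)); Q=plane(d[2:],.045,T);print("raised",Q.round(4), np.linalg.norm(P[0]-P[1]),np.linalg.norm(Q[0]-Q[1]))
print("tin",plane([(254,232)],.051,T),"tin rim",plane([(229,232),(279,232)],.051,T)[:,:2])
print("tape",plane([(414,240),(457,240),(457,283),(414,283)],.033,T).round(3)[:,:2])
print("can",plane([(137,432)],.12,T),"visejaw",plane([(413,395),(425,410),(448,350),(478,340)],.05,T)[:,:2].round(3))
for s in (5,):
    cv2.imwrite("pics/c0.png",cv2.resize(im[195:325,220:345+30],None,fx=4.4,fy=4.4,interpolation=2))
E
```

```text
grey quad px [[322, 108], [427, 126], [410, 229], [303, 209]]
[[0.7909 0.3041 0.02  ]
 [0.7618 0.1381 0.02  ]
 [0.5981 0.1679 0.02  ]
 [0.6293 0.3334 0.02  ]]
black [[301.6000061035156, 218.39999389648438], [303.20001220703125, 210.1999969482422], [409.5, 230.10000610351562], [408.0, 238.3000030517578]]
[[0.6147 0.3355 0.02  ]
 [0.6275 0.3331 0.02  ]
 [0.5963 0.1686 0.02  ]
 [0.5836 0.1711 0.02  ]] [[0.6171 0.3365 0.    ]
 [0.6302 0.3341 0.    ]
 [0.5984 0.166  0.    ]
 [0.5853 0.1686 0.    ]]
foot [[0.6007 0.3166 0.01  ]
 [0.5834 0.2074 0.01  ]]
raised [[0.47   0.226  0.045 ]
 [0.4863 0.3377 0.045 ]] 0.11049756475538512 0.11282968724421029
tin [[0.59053457 0.40519233 0.051     ]] tin rim [[0.59058561 0.44299015]
 [0.59049058 0.36763235]]
tape [[0.58  0.164]
 [0.58  0.097]
 [0.514 0.099]
 [0.515 0.164]]
can [[0.30437265 0.55974463 0.12      ]] visejaw [[0.349 0.169]
 [0.326 0.151]
 [0.415 0.116]
 [0.429 0.071]]
```

View pics/c0.png

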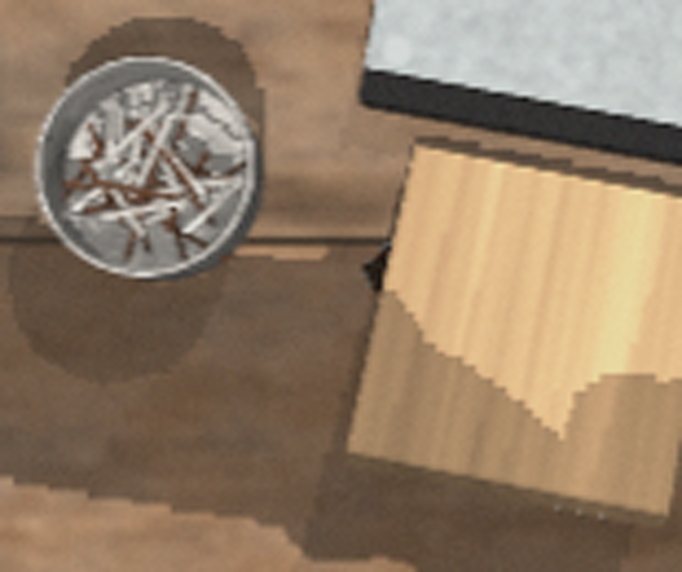

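Top view: jig corners at (322,108), (427,126), (409,238) and (302,218); door at (314,228)–(299,302). In the jig frame the door's foot gap is about 9 mm, it sits about 8 mm left and is about 0.03 rad off square. The tin is at (254,232) and the tape measure at (436,262), both clear of the path.

Call:
play_rows(targets="1 -0.033 -0.027 0 -0.04; 1 -0.066 -0.054 0 -0.08; 1 -0.1 -0.082 0 -0.12; 1 -0.132 -0.11 0 -0.16; 1 -0.165 -0.137 0 -0.2; 1 -0.198 -0.165 0 -0.24; 1 -0.23 -0.192 0 -0.285; 1 -0.256 -0.214 0 -0.285", squeeze=40)

```text
clock: 0.77
tcp_pos: [0.435, 0.2964, 0.2311]
orientation: [-0.275, -3.129, 0.0]
contact_force: [0.8, 0.1, -0.1]
grip_width: -0.0002
gripper_force: 0.0
```

```bash
cat >> h.py <<'E'
J0=np.array([.599,.2525,0]); JY=-0.178
def tojig(P):
    d=np.atleast_2d(P)-J0; return d@R.from_euler("z",JY).as_matrix()
def st():
    o=r.get_obs(); M=R.from_rotvec(o["orientation"]).as_matrix()
    print("t",round(o["clock"],2),"TCP jig mm",(tojig(o["tcp_pos"])[0]*1e3).round(1),"xtool deg",np.degrees(np.arctan2(M[1,0],M[0,0])).round(2),"want",round(180+np.degrees(JY),2),"F",o["contact_force"].round(1),"w",round(o["grip_width"],4))
E
python3 -c "
from h import *
st()"
```

```text
t 0.77 TCP jig mm [-169.2   14.1  231.1] xtool deg 169.95 want 169.8 F [ 0.8  0.1 -0.1] w -0.0002
```

Call:
play_rows(targets="1 0 -0.006 0.04 0; 1 0 -0.006 0.08 0; 1 0 -0.006 0.12 0; 1 0 -0.006 0.15 0; 1 0 -0.006 0.175 0; 1 0 -0.006 0.193 0; 1 0 -0.006 0.195 0; 1 0 -0.006 0.195 0")

```text
clock: 1.43
tcp_pos: [0.4329, 0.292, 0.0354]
orientation: [-0.279, -3.127, 0.003]
contact_force: [-0.1, 1.1, -0.7]
grip_width: 0.0001
gripper_force: 0.0
```

```bash
python3 -c "
from h import *
st(); save('scene','s1',(200,180,460,340),3)"
```

```text
t 1.43 TCP jig mm [-170.5    9.5   35.4] xtool deg 169.81 want 169.8 F [-0.1  1.1 -0.7] w 0.0001
```

View pics/s1.png

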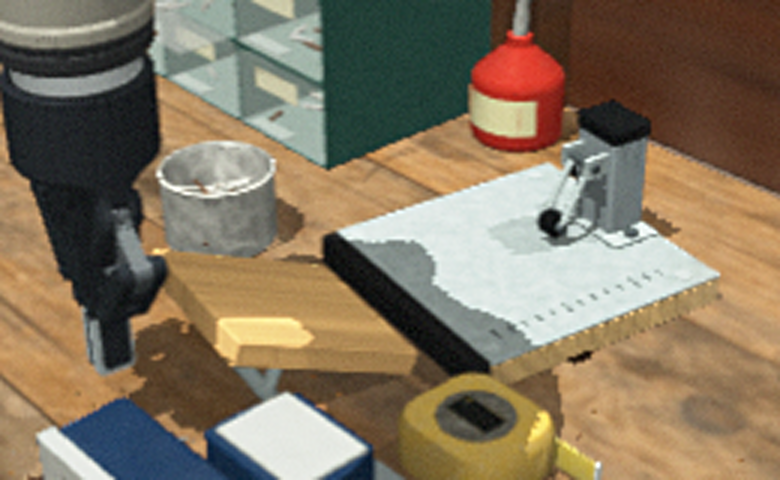

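The tip stands in front of the raised edge with clear space. Pushing level now.

Call:
play_rows(targets="1 -0.012 0 0 0; 1 -0.02 0 0 0; 1 -0.026 0 0 0; 1 -0.031 0 0 0; 1 -0.035 0 0 0; 1 -0.038 0 0 0; 1 -0.041 0 0 0; 1 -0.041 0 0 0")

```text
clock: 2.15
tcp_pos: [0.474, 0.2854, 0.0362]
orientation: [-0.279, -3.129, 0.0]
contact_force: [-2.3, -0.2, 1.4]
grip_width: 0.0002
gripper_force: 1.1
```

```bash
python3 -c "
from h import *
st(); save('scene','s2',(200,180,460,340),3)
im=save('top','t2'); T=cam('top'); cv2.imwrite('pics/t2c.png',cv2.resize(im[190:330,220:440],None,fx=3.5,fy=3.5,interpolation=2))"
```

```text
t 2.15 TCP jig mm [-128.9   10.2   36.2] xtool deg 169.82 want 169.8 F [-2.3 -0.2  1.4] w 0.0002
```

View pics/t2c.png

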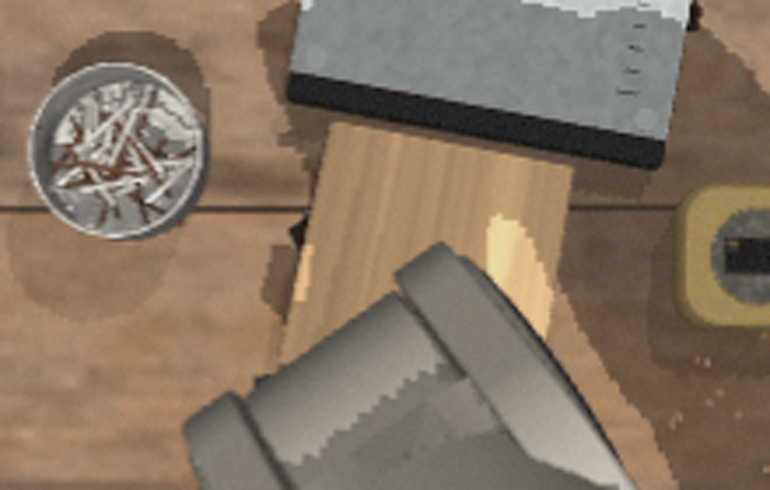

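Foot edge is nearly parallel to the jig's black edge, with a few mm of gap (door corners at crop (330,123) and (572,168)); tin and tape untouched. Next I push on and follow the edge up its arc.

Call:
play_rows(targets="1 -0.004 0 0 0; 1 -0.008 0 -0.006 0; 1 -0.012 0 -0.018 0; 1 -0.018 0 -0.03 0; 1 -0.025 0 -0.04 0; 1 -0.032 0 -0.048 0; 1 -0.04 0 -0.055 0; 1 -0.04 0 -0.055 0")

```text
clock: 2.92
tcp_pos: [0.5163, 0.2779, 0.0931]
orientation: [0.282, 3.126, 0.002]
contact_force: [-2.8, 0.5, 2.9]
grip_width: -0.0005
gripper_force: 1.5
```

```bash
python3 -c "
from h import *
st(); save('scene','s3',(200,180,460,340),3)"
```

```text
t 2.92 TCP jig mm [-85.9  10.4  93.1] xtool deg 169.7 want 169.8 F [-2.8  0.5  2.9] w -0.0005
```

View pics/s3.png

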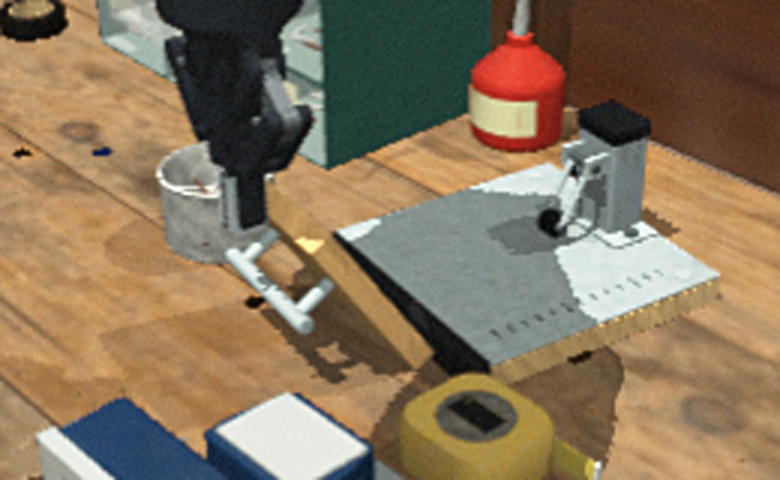

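The door stands at about 57° with its foot at the jig and the tip above the bar pull. Continuing to upright.

Call:
play_rows(targets="1 -0.008 0 -0.005 0; 1 -0.016 0 -0.009 0; 1 -0.026 0 -0.013 0; 1 -0.037 0 -0.015 0; 1 -0.048 0 -0.017 0; 1 -0.059 0 -0.017 0; 1 -0.067 0 -0.017 0; 1 -0.067 0 -0.017 0")

```text
clock: 3.63
tcp_pos: [0.5818, 0.2652, 0.1081]
orientation: [0.282, 3.127, -0.0]
contact_force: [-0.3, -0.1, -0.6]
grip_width: -0.0002
gripper_force: 0.0
```

```bash
python3 -c "
from h import *
st(); save('scene','s4',(200,180,460,340),3)"
```

```text
t 3.63 TCP jig mm [-19.2   9.5 108.1] xtool deg 169.68 want 169.8 F [-0.3 -0.1 -0.6] w -0.0002
```

View pics/s4.png

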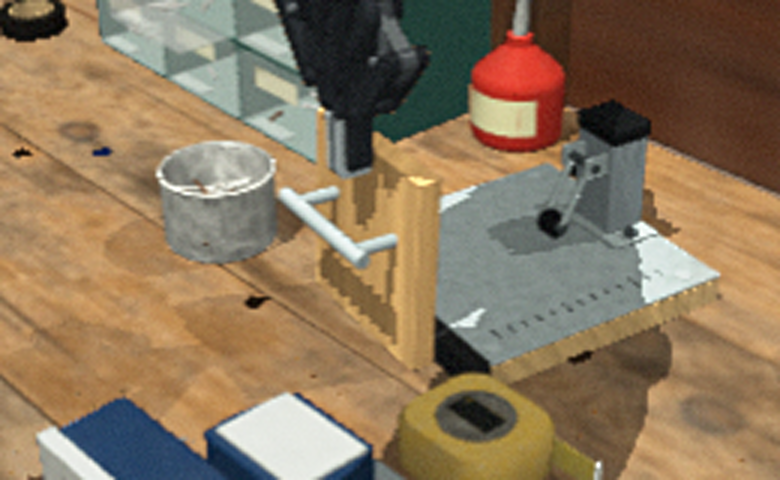

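The door is upright against the jig, the tip 12 mm under its top edge and above the pull. Pushing on over.

Call:
play_rows(targets="1 -0.008 0 0.001 0; 1 -0.016 0 0.002 0; 1 -0.024 0 0.002 0; 1 -0.032 0 0.002 0; 1 -0.04 0 0.002 0; 1 -0.048 0 0.002 0; 1 -0.055 0 0.002 0; 1 -0.062 0 0.002 0")

```text
clock: 4.35
tcp_pos: [0.6412, 0.2553, 0.1063]
orientation: [0.279, 3.129, -0.0]
contact_force: [-0.2, 0.3, -0.5]
grip_width: 0.0002
gripper_force: 0.0
```

Call:
play_rows(targets="1 -0.004 0 0 0; 1 -0.004 0 0 0; 1 -0.004 0 0 0; 1 0 0 -0.03 0; 1 0 0 -0.07 0; 1 0.03 0.02 -0.1 0; 1 0.07 0.04 -0.12 0; 1 0.11 0.06 -0.12 0")

```text
clock: 5.02
tcp_pos: [0.5557, 0.3261, 0.2294]
orientation: [0.283, 3.123, 0.007]
contact_force: [-0.3, 1.5, 0.1]
grip_width: -0.0001
gripper_force: 0.0
```

```bash
python3 -c "
from h import *
st(); save('scene','s5',(200,180,460,340),3); im=save('top','t5')
cv2.imwrite('pics/t5c.png',cv2.resize(im[90:290,220:480],None,fx=3,fy=3,interpolation=2))"
```

```text
t 5.02 TCP jig mm [-55.6  64.8 229.4] xtool deg 169.65 want 169.8 F [-0.3  1.5  0.1] w -0.0001
```

View pics/t5c.png

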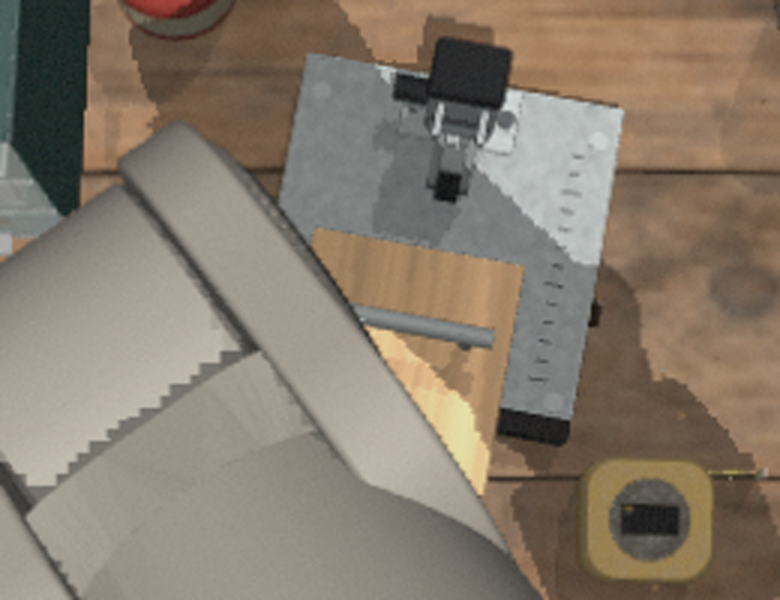

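The door lies on the jig, pull up: back corners at crop (314,228) and (523,266), front right at (484,495), with the front overhanging.

```bash
python3 - <<'E'
from h import *
T=cam("top"); f=lambda L:np.array(L)/3+[220,90]
print("door",(tojig(plane(f([(314,228),(523,266),(484,495)]),.035,T))*1e3).round(1))
print("jig",(tojig(plane(f([(308,54),(623,108),(574,413)]),.02,T))*1e3).round(1))
print("jig front right bottom/top",(tojig(plane(f([(567,445)]),.02,T))*1e3).round(1))
print("roller",(tojig(plane(f([(448,186)]),.04,T))*1e3).round(1))
E
```

```text
door [[ 85.   63.2  35. ]
 [ 84.5 -45.4  35. ]
 [-34.5 -45.5  35. ]]
jig [[179.9  83.7  20. ]
 [180.7 -84.9  20. ]
 [ 16.5 -85.2  20. ]]
jig front right bottom/top [[ -0.5 -84.3  20. ]]
roller [[117.6  -0.5  40. ]]
```

Call:
play_rows(targets="1 -0.035 0.012 0 0; 1 -0.065 0.022 0.01 0; 1 -0.083 0.029 0.04 0; 1 -0.083 0.029 0.08 0; 1 -0.083 0.029 0.12 0; 1 -0.083 0.029 0.16 0; 1 -0.083 0.029 0.19 0; 1 -0.083 0.029 0.2 0")

```text
clock: 5.78
tcp_pos: [0.6368, 0.3375, 0.0195]
orientation: [-0.277, -3.121, 0.009]
contact_force: [-22.2, -7.1, 54.0]
grip_width: -0.0001
gripper_force: 27.1
```

```bash
python3 -c "
from h import *
st()"
```

```text
t 5.78 TCP jig mm [22.2 90.3 19.5] xtool deg 169.86 want 169.8 F [-22.2  -7.1  54. ] w -0.0001
```

Call:
play_rows(targets="1 0 0 -0.006 0; 1 0 0 -0.006 0; 1 0 0 -0.006 0; 1 0 0 -0.006 0")

```text
clock: 6.12
tcp_pos: [0.6419, 0.3398, 0.0324]
orientation: [0.279, 3.127, 0.002]
contact_force: [-0.2, -0.8, -0.1]
grip_width: 0.0
gripper_force: 0.0
```

```bash
python3 -c "
from h import *
st()"
```

```text
t 6.12 TCP jig mm [26.7 93.5 32.4] xtool deg 169.82 want 169.8 F [-0.2 -0.8 -0.1] w 0.0
```

Call:
play_rows(targets="1 0 -0.004 0.003 0; 1 0 -0.008 0.006 0; 1 0 -0.011 0.006 0; 1 0 -0.013 0.006 0; 1 0 -0.014 0.006 0; 1 0 -0.014 0.006 0")

```text
clock: 6.62
tcp_pos: [0.6386, 0.3256, 0.0251]
orientation: [0.279, 3.129, 0.001]
contact_force: [1.5, 0.8, -0.0]
grip_width: -0.0001
gripper_force: 0.3
```

```bash
python3 -c "
from h import *
st(); save('top','t6',(220,90,480,290),3); save('wrist','w6')"
```

```text
t 6.62 TCP jig mm [26.  79.  25.1] xtool deg 169.81 want 169.8 F [ 1.5  0.8 -0. ] w -0.0001
```

View pics/w6.png

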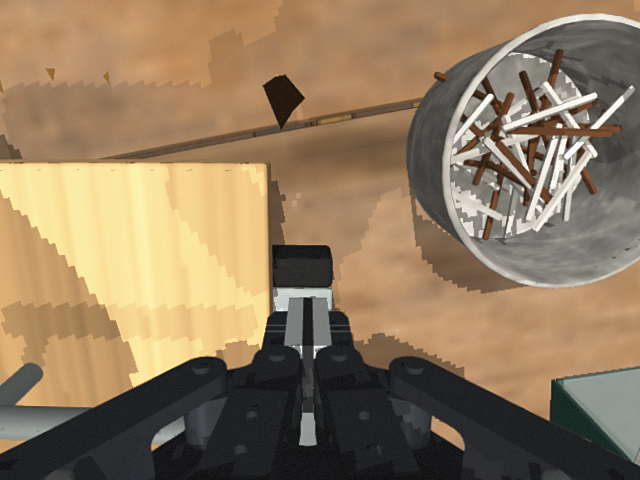

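Wrist view (top is towards the robot): the shut finger (left side at column ~272) just meets the door's left edge (column ~270). Pushing it 9.5 mm to the right.

Call:
play_rows(targets="1 0 -0.002 0 0; 1 0 -0.004 0 0; 1 0 -0.006 0 0; 1 0 -0.008 0 0; 1 0 -0.009 0 0; 1 0 -0.0095 0 0; 1 0 -0.0095 0 0")

```text
clock: 7.3
tcp_pos: [0.6369, 0.3159, 0.025]
orientation: [0.279, 3.129, -0.0]
contact_force: [0.9, 2.5, 0.1]
grip_width: 0.0
gripper_force: 0.9
```

```bash
cat >> h.py <<'E'
def wedge(rows=(180,200,220,235),colr=(150,330)):
    C=cam("wrist"); im=r.grab_frame("wrist").astype(int)
    out=[]
    for y in range(rows[0],rows[-1],3):
        s=im[y-1:y+2].mean(0); v=s[:,0]-s[:,2]*0+0
        g=np.abs(np.diff(cv2.GaussianBlur(s.astype(np.float32),(1,5),0),axis=0)).sum(1)[colr[0]:colr[1]]
        out.append((colr[0]+g.argmax()+.5,y))
    return np.array(out),C
E
python3 - <<'E'
from h import *
st()
p,C=wedge(); q=tojig(plane(p,.035,C))*1e3
print(np.c_[p,q[:,:2]].round(1))
E
```

```text
t 7.3 TCP jig mm [26.1 69.1 25. ] xtool deg 169.8 want 169.8 F [0.9 2.5 0.1] w 0.0
[[264.5 180.  -26.4  55. ]
 [264.5 183.  -25.5  55. ]
 [265.5 186.  -24.5  55.3]
 [265.5 189.  -23.6  55.2]
 [265.5 192.  -22.7  55.2]
 [265.5 195.  -21.7  55.2]
 [265.5 198.  -20.8  55.2]
 [265.5 201.  -19.8  55.1]
 [265.5 204.  -18.9  55.1]
 [265.5 207.  -17.9  55.1]
 [265.5 210.  -16.9  55.1]
 [265.5 213.  -16.   55. ]
 [265.5 216.  -15.   55. ]
 [265.5 219.  -14.   55. ]
 [265.5 222.  -13.1  55. ]
 [266.5 225.  -12.1  55.3]
 [266.5 228.  -11.1  55.2]
 [266.5 231.  -10.1  55.2]
 [266.5 234.   -9.1  55.2]]
```

Call:
play_rows(targets="1 0 0.008 0 0; 1 0 0.014 -0.01 0; 1 0 0.014 -0.045 0; 1 0 0.014 -0.085 0; 1 0.02 0 -0.11 0; 1 0.05 -0.02 -0.11 0; 1 0.08 -0.05 -0.11 0; 1 0.1 -0.07 -0.11 0")

```text
clock: 8.02
tcp_pos: [0.5237, 0.2639, 0.1359]
orientation: [-0.278, -3.129, 0.001]
contact_force: [-0.3, 0.1, -0.7]
grip_width: 0.0
gripper_force: 0.0
```

Call:
play_rows(targets="0 0.005 0 0.02 0; 0 0.005 0 0.045 0; 0 0.005 0 0.07 0; 0 0.005 0 0.09 0; 0 0.005 0 0.1 0; 0 0.005 0 0.107 0; 0 0.005 0 0.11 0; 0 0.005 0 0.11 0")

```text
clock: 8.68
tcp_pos: [0.5215, 0.266, 0.0251]
orientation: [0.279, 3.129, 0.0]
contact_force: [1.1, 0.8, 1.0]
grip_width: 0.0429
gripper_force: 0.0
```

```bash
python3 - <<'E'
from h import *
st(); save("wrist","w7")
T=cam("scene"); save("scene","s7",(200,180,460,340),3)
E
```

```text
t 8.68 TCP jig mm [-78.7  -0.4  25.1] xtool deg 169.81 want 169.8 F [1.1 0.8 1. ] w 0.0429
```

View pics/s7.png

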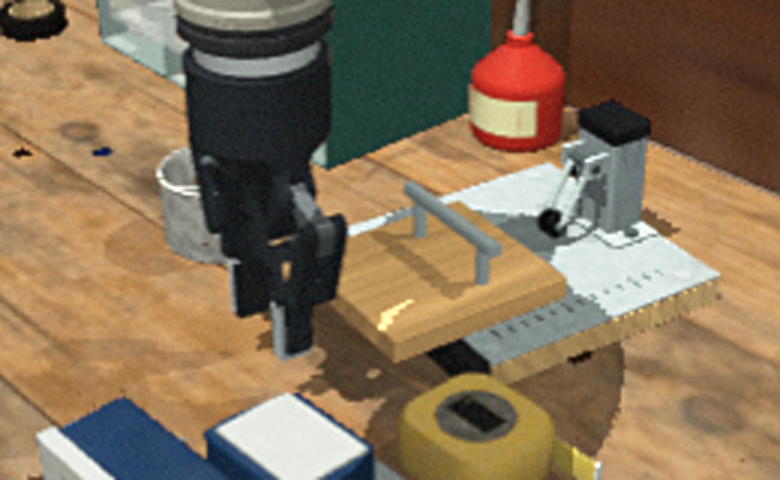

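Two half-open fingers stand low in front of the overhanging front edge; the door is square. Pushing to about 12 mm overhang first.

Call:
play_rows(targets="0 -0.012 0 0 0; 0 -0.022 0 0 0; 0 -0.031 0 0 0; 0 -0.038 0 0 0; 0 -0.045 0 0 0; 0 -0.05 0 0 0; 0 -0.054 0 0 0; 0 -0.055 0 0 0")

```text
clock: 9.45
tcp_pos: [0.5759, 0.2559, 0.0248]
orientation: [0.279, 3.129, 0.0]
contact_force: [-3.1, 1.2, 2.6]
grip_width: 0.043
gripper_force: 1.7
```

```bash
python3 - <<'E'
from h import *
st()
T=cam("top"); im=save("top","t8"); cv2.imwrite('pics/t8c.png',cv2.resize(im[90:270,270:440],None,fx=3.3,fy=3.3,interpolation=2))
E
```

```text
t 9.45 TCP jig mm [-23.4  -0.8  24.8] xtool deg 169.8 want 169.8 F [-3.1  1.2  2.6] w 0.043
```

View pics/t8c.png

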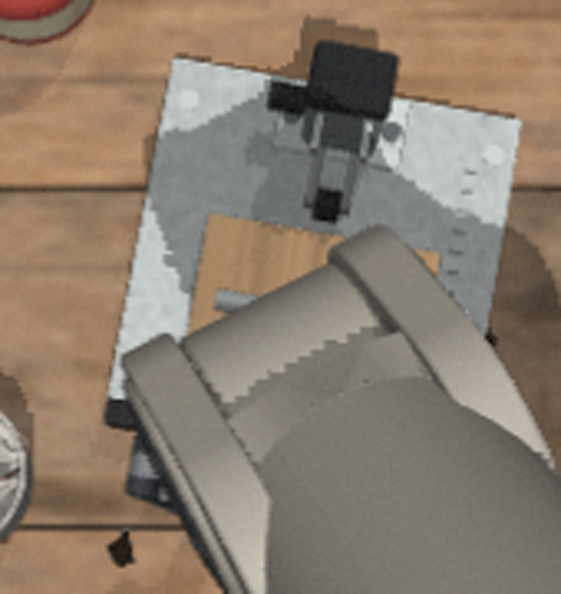

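Call:
play_rows(targets="0 0.01 0 0 0; 0 0.015 0 -0.03 0; 0 0.015 0 -0.07 0; 0 0.01 0 -0.11 0; 0 -0.02 0 -0.14 0; 0 -0.05 0 -0.155 0; 0 -0.08 0 -0.16 0; 0 -0.1 0 -0.16 0")

```text
clock: 10.17
tcp_pos: [0.6773, 0.2377, 0.1881]
orientation: [0.28, 3.123, 0.003]
contact_force: [0.2, -1.1, 0.5]
grip_width: 0.0432
gripper_force: 0.0
```

Call:
play_rows(targets="0 0 0 0 0; 0 0 0 0 0; 0 0 0 0 0")

```text
clock: 10.42
tcp_pos: [0.6724, 0.2389, 0.1842]
orientation: [-0.278, -3.128, 0.0]
contact_force: [0.2, 0.3, -0.2]
grip_width: 0.0426
gripper_force: 0.0
```

```bash
python3 - <<'E'
from h import *
st(); C=cam("wrist")
im=save("wrist","w9")
import pickle; pickle.dump(C,open("C9.pkl","wb"))
print("expect front line door z35 / jig z20 px",proj(np.array([J0+R.from_euler('z',JY).apply([-.012,0,.035]),J0+R.from_euler('z',JY).apply([0,.07,.02])]),C).round(0))
E
```

```text
t 10.42 TCP jig mm [ 74.7  -0.4 184.2] xtool deg 169.85 want 169.8 F [ 0.2  0.3 -0.2] w 0.0426
expect front line door z35 / jig z20 px [[309.  96.]
 [410. 116.]]
```

View pics/w9.png

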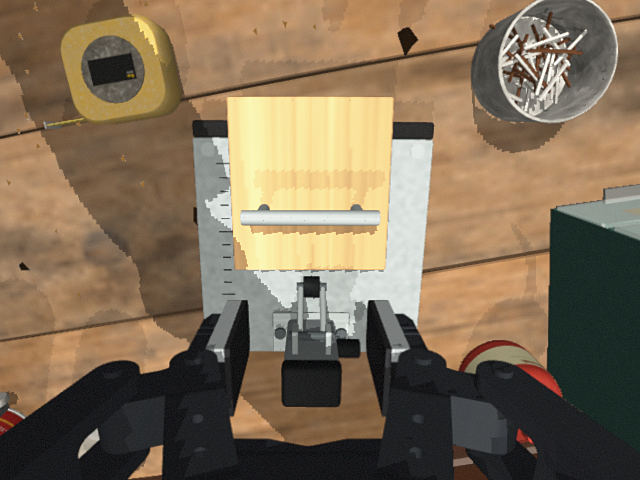

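Wrist view from above: the door lies square and pull-up, front edge at row ~97 (columns 228–393), jig's black front edge at row ~122 (columns 193–434), roller at (312,285) just behind the door's back edge (row 270). I miscounted, and this was the twelfth picture viewed against the limit of 10. From here I measure by numbers only.

```bash
cat >> h.py <<'E'
def edge(im,along,lo,hi,z,C,axis="row"):
    """strongest step per column (axis row) or per row (axis col), cast on plane z, jig mm"""
    g=cv2.GaussianBlur(im,(5,5),0).astype(np.float32)
    pts=[]
    for a in along:
        s=g[lo:hi,a] if axis=="row" else g[a,lo:hi]
        d=np.abs(np.diff(s,axis=0)).sum(1); k=d.argmax(); w=slice(max(k-2,0),k+3)
        e=lo+.5+(d[w]*np.arange(len(d))[w]).sum()/d[w].sum()
        pts.append((a,e) if axis=="row" else (e,a))
    q=tojig(plane(pts,z,C))[:,:2]*1e3
    return q, np.median(np.array(pts),0)
def measure(im,C,rowdoor,rowjig,col=(228,393),rows=(140,190)):
    q,p=edge(im,range(col[0]+12,col[1]-12,4),rowdoor-9,rowdoor+9,.035,C); m=np.median(q[:,0])
    k=np.abs(q[:,0]-m)<2; s=np.polyfit(q[k,1],q[k,0],1)[0]
    j=[np.median(edge(im,c,rowjig-8,rowjig+9,.02,C)[0][:,0]) for c in (range(198,col[0]-8,3),range(col[1]+8,430,3))]
    L=[edge(im,range(*rows,4),c-9,c+9,.035,C,"col")[0][:,1] for c in col]
    print("door front x",m.round(2),"slope",s.round(4),"px",p.round(1),"jig front x R/L",np.round(j,2),"door sides y",[np.median(l).round(2) for l in L])
E
python3 - <<'E'
from h import *
import pickle; C=pickle.load(open("C9.pkl","rb")); im=cv2.imread("pics/w9.png")
measure(im,C,97,123)
q,p=edge(im,range(245,290,4),262,278,.035,C); print("back edge",np.median(q[:,0]),p)
q,p=edge(im,range(135,190,5),186,206,.02,C,"col"); print("jig R",np.median(q[:,1]),p)
q,p=edge(im,range(145,190,5),424,440,.02,C,"col"); print("jig L",np.median(q[:,1]),p)
E
```

```text
door front x -11.56 slope 0.0005 px [310.   96.4] jig front x R/L [2.76 3.97] door sides y [np.float64(-55.36), np.float64(54.98)]
back edge 107.72120959679928 [267.        269.7636238]
jig R -82.22757307078604 [193.64534884 160.        ]
jig L 86.62890548285553 [430.59803922 165.        ]
```

```bash
python3 - <<'E'
from h import *
import pickle; C=pickle.load(open("C9.pkl","rb")); im=cv2.imread("pics/w9.png")
for c in (slice(200,220),slice(402,428)): print(im[108:144,c].mean((1,2)).round(0).astype(int).tolist())
print("x at rows, z20",[(rw,(tojig(plane([(415,rw)],.02,C))[0,0]*1e3).round(1)) for rw in (116,118,120,122,124,138)])
print(C[3],tojig(C[3])*1e3)
# jig back edge & sides profile
print(im[335:360,215:235].mean((1,2)).round(0).astype(int).tolist()); print((tojig(plane([(225,345),(225,350),(225,355)],.02,C))*1e3).round(1))
print(im[165:185,415:445].mean((0,2)).round(0).astype(int).tolist(), im[135:155,180:210].mean((0,2)).round(0).astype(int).tolist())
# top view t8 for cross-check
T=cam("top"); f=lambda L:np.array(L)/3.3+[270,90]
print("t8 door back",(tojig(plane(f([(210,213),(441,253)]),.035,T))*1e3).round(1),"jig",(tojig(plane(f([(175,57),(520,118),(108,426)]),.02,T))*1e3).round(1))
E
```

```text
[125, 125, 124, 122, 122, 121, 121, 120, 120, 121, 123, 114, 54, 40, 43, 47, 46, 46, 45, 44, 42, 42, 42, 42, 41, 41, 41, 34, 36, 106, 164, 177, 172, 168, 171, 176]
[135, 135, 135, 134, 135, 134, 134, 133, 134, 134, 134, 135, 138, 132, 60, 41, 46, 48, 49, 48, 48, 48, 48, 48, 48, 48, 48, 48, 47, 38, 41, 136, 215, 227, 223, 221]
x at rows, z20 [(116, np.float64(0.2)), (118, np.float64(1.6)), (120, np.float64(2.9)), (122, np.float64(4.3)), (124, np.float64(5.6)), (138, np.float64(15.1))]
[0.60372712 0.25028134 0.32652383] [[  5.0452702   -1.34661274 326.52383143]]
[95, 91, 90, 87, 86, 83, 82, 80, 78, 75, 73, 71, 70, 80, 108, 122, 107, 89, 89, 86, 82, 77, 73, 65, 66]
[[177.3 -67.6  20. ]
 [181.8 -67.9  20. ]
 [186.4 -68.1  20. ]]
[223, 223, 223, 223, 223, 223, 223, 223, 223, 222, 222, 222, 223, 225, 213, 174, 146, 143, 145, 145, 145, 147, 146, 145, 146, 145, 143, 144, 143, 143] [95, 95, 95, 94, 95, 94, 94, 94, 94, 94, 94, 93, 96, 118, 133, 132, 129, 129, 129, 128, 129, 132, 134, 135, 135, 134, 135, 136, 136, 136]
t8 door back [[105.1  52.8  35. ]
 [105.5 -56.5  35. ]] jig [[ 1.812e+02  8.330e+01  2.000e+01]
 [ 1.810e+02 -8.470e+01  2.000e+01]
 [-1.000e-01  8.250e+01  2.000e+01]]
```

Measured within the wrist picture: overhang about 15 mm, door about 2 mm right of centre, about 0.5° off square. I return to the front and push the remaining ~12.5 mm with a slight left drift and turn.

Call:
play_rows(targets="0 0.035 0 0 0; 0 0.075 0 0 0.003; 0 0.11 0 0 0.006; 0 0.125 0 0.025 0.006; 0 0.125 0 0.06 0.006; 0 0.125 0 0.095 0.006; 0 0.125 0 0.125 0.006; 0 0.125 0 0.14 0.006")

```text
clock: 11.13
tcp_pos: [0.547, 0.2602, 0.0415]
orientation: [-0.285, -3.124, 0.004]
contact_force: [-0.6, -0.4, -0.8]
grip_width: 0.0428
gripper_force: 0.0
```

Call:
play_rows(targets="0 0 0 0.01 0; 0 0 0 0.018 0; 0 -0.005 0 0.019 0; 0 -0.01 0 0.019 0; 0 -0.015 0 0.019 0; 0 -0.02 0 0.019 0; 0 -0.02 0 0.019 0")

```text
clock: 11.72
tcp_pos: [0.5727, 0.2565, 0.0271]
orientation: [0.29, 3.125, 0.002]
contact_force: [0.1, 0.2, -0.3]
grip_width: 0.0427
gripper_force: 0.0
```

```bash
python3 -c "
from h import *
st()"
```

```text
t 11.72 TCP jig mm [-26.6  -0.8  27.1] xtool deg 169.39 want 169.8 F [ 0.1  0.2 -0.3] w 0.0427
```

Call:
play_rows(targets="0 -0.003 0 0.002 0; 0 -0.006 0.0004 0.002 0; 0 -0.009 0.001 0.002 0; 0 -0.011 0.0014 0.002 0; 0 -0.0125 0.0018 0.002 0; 0 -0.0135 0.002 0.002 0; 0 -0.0145 0.002 0.002 0; 0 -0.0145 0.002 0.002 0")

```text
clock: 12.38
tcp_pos: [0.5851, 0.2562, 0.0238]
orientation: [0.288, 3.128, 0.0]
contact_force: [-3.2, 0.3, -0.3]
grip_width: 0.0425
gripper_force: 1.4
```

```bash
python3 -c "
from h import *
st()"
```

```text
t 12.38 TCP jig mm [-14.4   1.2  23.8] xtool deg 169.47 want 169.8 F [-3.2  0.3 -0.3] w 0.0425
```

Call:
play_rows(targets="0 0.008 0 0 0; 0 0.015 0 -0.02 0; 0 0.015 0 -0.06 0; 0 0.01 0 -0.1 0; 0 -0.02 0 -0.135 0; 0 -0.05 0 -0.15 0; 0 -0.075 0 -0.16 0; 0 -0.09 0 -0.16 0")

```text
clock: 13.05
tcp_pos: [0.6784, 0.2387, 0.1884]
orientation: [0.291, 3.119, 0.004]
contact_force: [1.2, -0.1, -0.8]
grip_width: 0.0429
gripper_force: 0.0
```

Call:
play_rows(targets="0 0 0 0 0; 0 0 0 0 0; 0 0 0 0 0")

```text
clock: 13.3
tcp_pos: [0.6722, 0.2402, 0.1832]
orientation: [-0.287, -3.127, 0.0]
contact_force: [-0.3, -0.3, -0.2]
grip_width: 0.0426
gripper_force: 0.0
```

```bash
python3 - <<'E'
from h import *
st(); C=cam("wrist"); im=save("wrist","w10")
for c in (slice(200,220),slice(402,428),slice(245,265),slice(300,320),slice(360,380)): print(c.start,im[90:144,c].mean((1,2)).round(0).astype(int).tolist())
for rw in (150,180): print(rw,edge(im,[rw],185,205,.02,C,"col"),edge(im,[rw],220,245,.035,C,"col"),edge(im,[rw],380,402,.035,C,"col"),edge(im,[rw],422,440,.02,C,"col"))
q=lambda z:[(rw,(tojig(plane([(315,rw)],z,C))[0,0]*1e3).round(1)) for rw in (104,108,112,116,120,124)]
print(q(.02),q(.035))
E
```

```text
t 13.3 TCP jig mm [ 74.2   0.9 183.2] xtool deg 169.51 want 169.8 F [-0.3 -0.3 -0.2] w 0.0426
200 [124, 111, 89, 68, 60, 73, 95, 122, 140, 143, 141, 135, 128, 126, 124, 123, 124, 123, 123, 124, 123, 124, 123, 122, 121, 121, 120, 120, 121, 124, 115, 69, 42, 45, 49, 49, 48, 47, 47, 47, 45, 46, 45, 45, 44, 43, 39, 30, 56, 134, 182, 185, 182, 179]
402 [139, 142, 144, 145, 145, 146, 145, 144, 145, 145, 144, 142, 138, 134, 134, 135, 136, 136, 136, 136, 136, 136, 136, 136, 135, 136, 135, 136, 136, 137, 139, 133, 59, 41, 46, 49, 49, 48, 47, 48, 49, 48, 48, 49, 48, 49, 48, 39, 41, 124, 204, 227, 224, 222]
245 [132, 132, 132, 131, 129, 129, 128, 128, 127, 126, 125, 125, 125, 125, 128, 130, 131, 134, 136, 134, 131, 169, 219, 223, 225, 224, 223, 223, 223, 223, 224, 223, 223, 224, 224, 224, 224, 224, 224, 224, 224, 224, 224, 224, 224, 224, 224, 224, 224, 224, 224, 224, 224, 224]
300 [116, 117, 118, 121, 126, 130, 135, 139, 142, 144, 143, 142, 139, 138, 136, 135, 135, 135, 135, 135, 130, 168, 210, 214, 215, 213, 214, 214, 214, 214, 214, 214, 214, 214, 214, 214, 215, 214, 214, 214, 214, 214, 214, 2
[... 538 characters left out ...]
294118, 150.        ])) (array([[23.3023562, 86.6374128]]), array([429.86818182, 150.        ]))
180 (array([[ 43.61227897, -82.34490868]]), array([192.39240506, 180.        ])) (array([[ 41.88425061, -54.86033898]]), array([226.59583333, 180.        ])) (array([[42.43948541, 56.49433067]]), array([390.02413793, 180.        ])) (array([[44.44517978, 86.53654754]]), array([427.68565401, 180.        ]))
[(104, np.float64(-7.8)), (108, np.float64(-5.2)), (112, np.float64(-2.5)), (116, np.float64(0.1)), (120, np.float64(2.8)), (124, np.float64(5.4))] [(104, np.float64(-7.2)), (108, np.float64(-4.7)), (112, np.float64(-2.2)), (116, np.float64(0.3)), (120, np.float64(2.9)), (124, np.float64(5.4))]
```

Overhang now ≈6.2 mm, offset ≈0.9 mm, square. About 4.5 mm more to go.

Call:
play_rows(targets="0 0.035 0 0 0; 0 0.075 0 0 0; 0 0.105 0 0 0; 0 0.115 0 0.025 0; 0 0.115 0 0.06 0; 0 0.115 0 0.095 0; 0 0.115 0 0.125 0; 0 0.115 0 0.14 0")

```text
clock: 14.02
tcp_pos: [0.5567, 0.2603, 0.0402]
orientation: [-0.285, -3.124, 0.004]
contact_force: [-0.2, 0.6, 0.1]
grip_width: 0.0425
gripper_force: 0.0
```

Call:
play_rows(targets="0 0 0 0.01 0; 0 0 0 0.018 0; 0 -0.005 0 0.019 0; 0 -0.01 0 0.019 0; 0 -0.015 0 0.019 0; 0 -0.02 0 0.019 0; 0 -0.02 0 0.019 0; 0 -0.02 0 0.019 0")

```text
clock: 14.68
tcp_pos: [0.581, 0.2569, 0.0256]
orientation: [0.289, 3.127, 0.001]
contact_force: [-0.8, -0.8, -0.9]
grip_width: 0.0426
gripper_force: 0.0
```

```bash
python3 -c "
from h import *
st()"
```

```text
t 14.68 TCP jig mm [-18.5   1.2  25.6] xtool deg 169.42 want 169.8 F [-0.8 -0.8 -0.9] w 0.0426
```

Call:
play_rows(targets="0 -0.002 0 0 0; 0 -0.004 0 0 0; 0 -0.005 0.0002 0 0; 0 -0.006 0.0004 0 0; 0 -0.007 0.0006 0 0; 0 -0.008 0.0008 0 0; 0 -0.008 0.0008 0 0; 0 -0.008 0.0008 0 0")

```text
clock: 15.35
tcp_pos: [0.5878, 0.2564, 0.0247]
orientation: [-0.288, -3.128, 0.0]
contact_force: [-1.9, -0.5, 0.6]
grip_width: 0.0424
gripper_force: 1.4
```

```bash
python3 -c "
from h import *
st()"
```

```text
t 15.35 TCP jig mm [-11.7   1.9  24.7] xtool deg 169.48 want 169.8 F [-1.9 -0.5  0.6] w 0.0424
```

Call:
play_rows(targets="0 -0.0007 0 0 0; 0 -0.0014 0 0 0; 0 -0.002 0 0 0; 0 -0.002 0 0 0; 0 -0.002 0 0 0; 0 -0.002 0 0 0")

```text
clock: 15.85
tcp_pos: [0.5904, 0.2559, 0.0249]
orientation: [0.288, 3.128, 0.0]
contact_force: [-1.5, 0.3, -1.1]
grip_width: 0.0426
gripper_force: 0.7
```

```bash
python3 -c "
from h import *
st()"
```

```text
t 15.85 TCP jig mm [-9.1  1.8 24.9] xtool deg 169.46 want 169.8 F [-1.5  0.3 -1.1] w 0.0426
```

Call:
play_rows(targets="0 0.008 0 0 0; 0 0.015 0 -0.02 0; 0 0.015 0 -0.06 0; 0 0.01 0 -0.1 0; 0 -0.02 0 -0.135 0; 0 -0.05 0 -0.15 0; 0 -0.075 0 -0.16 0; 0 -0.09 0 -0.16 0")

```text
clock: 16.52
tcp_pos: [0.6833, 0.2386, 0.1896]
orientation: [0.291, 3.119, 0.004]
contact_force: [0.6, -0.4, 0.2]
grip_width: 0.0426
gripper_force: 0.0
```

Call:
play_rows(targets="0 0 0 0 0; 0 0 0 0 0; 0 0 0 0 0")

```text
clock: 16.77
tcp_pos: [0.6772, 0.2401, 0.1843]
orientation: [-0.287, -3.127, 0.0]
contact_force: [-0.1, 0.1, 0.2]
grip_width: 0.0427
gripper_force: 0.0
```

```bash
python3 - <<'E'
from h import *
st(); C=cam("wrist"); im=save("wrist","w11")
for c in (slice(200,220),slice(402,422),slice(245,265),slice(300,320),slice(360,380)): print(c.start,im[108:132,c].mean((1,2)).round(0).astype(int).tolist())
for rw in (165,185): print(rw,[edge(im,[rw],a,b,z,C,"col")[0][0].round(1) for a,b,z in((185,205,.02),(220,240,.035),(380,402,.035),(422,440,.02))])
q=lambda z:[(rw,(tojig(plane([(315,rw)],z,C))[0,0]*1e3).round(1)) for rw in (112,116,120,124)]
print(q(.02),q(.035))
E
```

```text
t 16.77 TCP jig mm [ 79.1   1.6 184.3] xtool deg 169.51 want 169.8 F [-0.1  0.1  0.2] w 0.0427
200 [121, 120, 120, 121, 124, 121, 57, 42, 46, 50, 51, 49, 49, 48, 49, 49, 49, 48, 45, 45, 45, 38, 33, 90]
402 [136, 135, 135, 135, 136, 139, 138, 47, 40, 47, 49, 48, 49, 48, 49, 49, 48, 48, 49, 48, 49, 46, 37, 39]
245 [132, 132, 130, 132, 175, 221, 224, 223, 224, 223, 223, 224, 224, 224, 224, 224, 224, 224, 224, 224, 224, 224, 224, 224]
300 [136, 135, 131, 129, 171, 212, 216, 215, 215, 215, 215, 214, 214, 214, 214, 214, 214, 214, 214, 214, 214, 214, 214, 214]
360 [134, 133, 130, 125, 147, 197, 206, 206, 205, 205, 205, 205, 206, 205, 206, 205, 205, 205, 206, 205, 206, 206, 206, 206]
165 [array([ 37.9, -82.2]), array([ 36.7, -57.1]), array([37.3, 56.8]), array([38.8, 86.7])]
185 [array([ 52.3, -82.3]), array([ 50.3, -55.3]), array([50.9, 57. ]), array([53.1, 86.5])]
[(112, np.float64(2.3)), (116, np.float64(5.0)), (120, np.float64(7.7)), (124, np.float64(10.3))] [(112, np.float64(2.7)), (116, np.float64(5.2)), (120, np.float64(7.8)), (124, np.float64(10.3))]
```

Front edge overhangs about 1.1 mm (lever ≈ 0.22), the door is centred within ~1 mm and square, and the arm is clear. Handing in.

```bash
python3 -c "
from bench import r
print(r.hand_in())"
```

```text
the job is handed in; nothing more can be done
None
```

The door lies pull-up on the jig, about 1 mm short of flush (lever estimated at 0.22, not read), centred within about 1 mm and square, handed in at about 17 s; tin and tape were never approached, but the shut fingers once pressed the jig top at about 54 N on a fast descent, and I viewed 12 pictures against the limit of 10.

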